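# Load the wash cassette from the tipping pan and lift it out by its catches

### The job

Tip the small hinged pan right over by its lever so that all three nuts fall into the cassette standing in the dock, then swing the pan back fully upright. Then pinch the cassette's two opposed side catches together between the fingers to unlatch it, lift it straight up out of the dock with the nuts inside, and finish while still holding it level and still, about ten centimetres above where it stood. Keep the catches pinched, and leave the other things on the bench where they are.

Things in the scene. Friction and masses are not known exactly. Their poses are not given: they have to be found in the camera images.
- station: fixed bench fixture: steel base plate 245 x 110 x 6 mm, from x = -150 to +95, y = -55 to +55 mm of the origin, which lies on the bench top (z 0). At its -x end a dock holds the cassette (centre at x = -65 mm; dock tops 30 mm over the bench); at +x a pan hangs on two posts (x = 13, y = +-31 mm, 124 mm high). Placed and turned differently each time
- pan_hinge (a point): the pan's hinge axis, 110 mm above the bench, half-way across the pan; fixed to the station with the same axes, the axis running along y
- pan (a joint): hinge angle of the steel pan (0.2 kg; inside 66 x 40 mm, 60 mm deep; floor 80 mm over the bench). 0 = upright at its stop, beside the cassette; grows as it tips over towards the cassette; 2.5 rad = fully over at its stop, pouring edge above the cassette. Hardly any friction: unless held, it falls to the stop on the side where its weight lies
- pan_lever (a point): centre of the round end of the pan's black lever: disc 22 mm across, 12 mm thick along y, pinched along y from above; it turns between the fingers. The pan's walls are 45 mm away. Pan upright: 111.4 mm to +x and 42.4 mm above the hinge axis; it swings round that axis (radius 119.2 mm) up and over to the -x side. Axes turn with the pan, as the station's when upright
- cassette: open-topped aluminium box 140 x 49 x 74 mm (x, y, z), walls 2.5 mm, about 0.26 kg, in the dock. Origin: centre of its underside (6 mm over the bench in the dock); x its length, y across, the way the catches are pinched. Two sprung side catches hook under ledges of the dock; it comes up only with both pinched fully
- cassette_grip (a point): half-way between the two catches, 52 mm above the cassette's underside: pinch here along y (axes as the cassette's). The black catch plates, 26 mm wide (x), have outer faces 68 mm apart (57 mm pinched fully) and reach from 6 to 68 mm above the underside. The dock's ledges reach 24 mm above the underside: keep fingertips above that
- catch_a (a joint): travel of the catch on the cassette's +y side: 0 = out (hooked), 0.0055 m = fully pressed in; unhooks from about 0.004 m; spring 2 N to 6 N
- catch_b (a joint): the same for the catch on the -y side
- nut_1_centre (a point): centre of one of three plain hexagon nuts, 30 x 34 x 16 mm, 65 g, at first lying in the pan
- nut_2_centre (a point): centre of one of three plain hexagon nuts, 30 x 34 x 16 mm, 65 g, at first lying in the pan
- nut_3_centre (a point): centre of one of three plain hexagon nuts, 30 x 34 x 16 mm, 65 g, at first lying in the pan
- try_square: bystander: try square, 150 x 95 x 16 mm, lying near the robot; origin under its middle
- bearing_6205: bystander: ball bearing, 52 mm diameter, 15 mm high, lying near the robot; origin under its centre
- v_block: bystander: steel V-block 60 x 50 x 40 mm, to the right; origin under its centre
- spanner_13: bystander: spanner 164 mm long, 26 mm wide, lying along the far side of the station; origin under its middle
- bearing_small: bystander: small ball bearing, 35 mm diameter, 11 mm high, at the far side of the station; origin under its centre

How it is judged (in metres and radians):
On the way, in this order (a step that is already met when the one before it is completed fails the run):
1. with the pan tipped over, all three nuts lie in the cassette, which still stands in the dock (x of nut_1_centre in the frame of cassette between -0.072 and 0.072 m and y of nut_1_centre in the frame of cassette between -0.026 and 0.026 m and z of nut_1_centre in the frame of cassette between -0.001 and 0.072 m and x of nut_2_centre in the frame of cassette between -0.072 and 0.072 m and y of nut_2_centre in the frame of cassette between -0.026 and 0.026 m and z of nut_2_centre in the frame of cassette between -0.001 and 0.072 m and x of nut_3_centre in the frame of cassette between -0.072 and 0.072 m and y of nut_3_centre in the frame of cassette between -0.026 and 0.026 m and z of nut_3_centre in the frame of cassette between -0.001 and 0.072 m and value of joint pan above 1.2 rad and distance of cassette from where it was at the start of the episode below 0.012 m), for 0.2 s.
2. the pan is back upright, the nuts in the cassette, the cassette still in the dock (x of nut_1_centre in the frame of cassette between -0.072 and 0.072 m and y of nut_1_centre in the frame of cassette between -0.026 and 0.026 m and z of nut_1_centre in the frame of cassette between -0.001 and 0.072 m and x of nut_2_centre in the frame of cassette between -0.072 and 0.072 m and y of nut_2_centre in the frame of cassette between -0.026 and 0.026 m and z of nut_2_centre in the frame of cassette between -0.001 and 0.072 m and x of nut_3_centre in the frame of cassette between -0.072 and 0.072 m and y of nut_3_centre in the frame of cassette between -0.026 and 0.026 m and z of nut_3_centre in the frame of cassette between -0.001 and 0.072 m and value of joint pan below 0.08 rad and distance of cassette from where it was at the start of the episode below 0.012 m), for 0.2 s.
At the end, for the whole second after the job is handed in: Both catches pressed in over 4 mm by the fingers, cassette 70 to 200 mm above its seat, within 200 mm of the pan hinge seen from above, within 15 degrees of level, under 30 mm/s, free of the station, all three nuts inside; pan upright within 0.08 rad (x of nut_1_centre in the frame of cassette between -0.072 and 0.072 m and y of nut_1_centre in the frame of cassette between -0.026 and 0.026 m and z of nut_1_centre in the frame of cassette between -0.001 and 0.072 m and x of nut_2_centre in the frame of cassette between -0.072 and 0.072 m and y of nut_2_centre in the frame of cassette between -0.026 and 0.026 m and z of nut_2_centre in the frame of cassette between -0.001 and 0.072 m and x of nut_3_centre in the frame of cassette between -0.072 and 0.072 m and y of nut_3_centre in the frame of cassette between -0.026 and 0.026 m and z of nut_3_centre in the frame of cassette between -0.001 and 0.072 m and z of cassette in the frame of station between 0.076 and 0.206 m and angle between cassette's own z axis and vertical below 0.26 rad and value of joint each of catch_a, catch_b above 0.004 m and contact force between the fingers and cassette above 1 N and contact force between cassette and station below 0.05 N and linear speed of cassette below 0.03 m/s and horizontal distance between cassette and pan_hinge below 0.2 m and value of joint pan below 0.08 rad); the arm keeps its last pose, push and grip.
It fails at once if the cassette is off its seat by more than 15 mm while a catch is not pinched (z of cassette in the frame of station above 0.021 m and value of joint any of catch_a, catch_b below 0.002 m).
It fails at once if a bystander is moved by more than 40 mm (distance of any of try_square, bearing_6205, v_block, spanner_13, bearing_small from where it was at the start of the episode above 0.04 m).
It also fails if it takes over 56 s, if anything falls off the work surface, if the arm or the gripper's body presses on something with over 40 N, if the wrist force passes 120 N, or if a joint passes its speed limit or range.

### The arm

A 6-joint arm with a two-finger parallel gripper is mounted at the origin on a cart in front of the work surface, level with it; the furniture and walls round the work are solid. World frame = base frame: x ahead of the robot, y to its left, z up, the work surface at z = 0. Lengths are in m, angles in degrees, forces in N, time in s.
With the tool pointing down it reaches from about 0.25 to 0.725 m from the base axis. Payload 9.7 kg.
Tool frame: the origin (TCP) lies at the very end of the fingers, on their centre line; the grasp point (between the pads) lies 19 mm behind it; z points along the fingers, y is the line along which they close (so a half turn about z gives the same grasp; the last joint's range is limited). The gripper opens to 85 mm and grips with 20 to 120 N. Pads are 22 mm wide; open, the fingers measure 114 mm over their backs; the gripper's body (76 mm by 85 mm) begins 54 mm behind the grasp point. The pads swing forward as they close: fully open they stand 13 mm farther back than shut.
Start: joints at [72.651, 4.979, 10.078, 95.1, 0, 90], TCP at [0.164, 0.525, 0.231] pointing down, gripper open.
Joint ranges: [-179.16, 179.16], [-48.56, 103.87], [-65.8, 70.77], [-126.05, 130.52], [-82.76, 87.17], [-180, 180]. Speed limits (degrees/s): [127.2, 127.2, 147.25, 180, 180, 180].

### API

Orientations are given as [roll, pitch, yaw] about the fixed x, y, z axes, in that order (R = Rz(yaw) Ry(pitch) Rx(roll)).
In Python, from workcell import bot, viewer, finder gives the robot as it stands. The module is installed in compiled form; this text tells all that it offers.
- The arm moves only by the shell command python3 -m inch 'ROWS' [FORCE]. ROWS is JSON, a list that holds one entry, the list of rows, each a list of 7 numbers: the opening in per cent of the stroke, from 0 (shut) to 100 (fully open), then the shift along the tool's x, y, z in mm, then the turn, a rotation vector about the tool's x, y, z in degrees. In form: [[[grip, tx, ty, tz, ax, ay, az], ...]]. A call has 1 to 8 rows; each row shifts and turns the commanded pose from where the row before left it, along the tool's axes as they then stand; what a row does not reach is not made up. A row lasts 1/8 s, in which the tool goes at most 62.5 mm and 10.7 degrees, less where a joint would pass 70% of its speed; a pose out of reach is approached as far as the arm can. A call with a gripper value outside its range is refused whole. The fingers move at their own pace and stop on an object; FORCE is the grip in N (left out, the last holds). Time passes only in rows, so rows that do not move let the fingers close. It gives the time, the measured TCP pose, the force, the opening and the grip force at its end, in the units of the state.
- bot.get_obs(): the state, without advancing time (a new reading comes with each control period).
- viewer.camera(name): name is "side" or "top"; returns a dict with "pixels" (480x640x3 uint8, red, green, blue), "vfov" (degrees; the focal length in pixels is half the picture's height over the tangent of half this angle, whatever the lens; pixels are square), "cx", "cy" (the principal point, pixels), "R" (3x3) and "t" (3): a world point X has camera coordinates R X + t. Camera axes: x right, y down, z forward; pixel columns grow to the right and rows downward; lengths in m; the calibration is good to about 2 mm. A picture is of the moment at which its call begins. There is no depth.
- bot.job_done(): hands the job in; it is judged then, once.
Trained networks look in the newest picture that a camera, given by its name, has taken for a name from the list of things; names that differ only in an ending like _2 or _b are one class to them, and where a whole thing is asked for, a point or a joint stands for the part that bears it (a point fixed in the world has none). Each returns a list of dicts, best first, with "conf" (0 to 1); they miss things now and then, are a little off and sometimes report something else, mostly with a low value. They report only what shows in the picture. A call takes as long as a camera call.
- finder.outline_of(camera, thing): "pixels" (480x640 bool, what is visible of it) and "extent" ([centre column, centre row, width, height] in pixels, round what is visible of it).
- finder.mark_of(camera, thing): "position" ([column, row] in pixels: a listed point, or the origin of a listed thing).
The state is a dict: "time": time; "q": joint angles; "qd": joint speeds; "joint_efforts": joint torques, N m; "ee_pos": TCP position; "tcp_rot": TCP orientation; "wrist_force": force on the tool from outside, world axes, zero at the start; "torque": the same for the moment, N m; "opening": finger opening in m; "grasp_force": force on a finger pad.
Only numpy, scipy, OpenCV 4.12 (cv2) and the standard library are available. Lean on these libraries where they do the work, as an engineer would, in place of code of your own. Each camera call takes 0.05 s, during which the arm holds its last target. There are 200 camera calls.

## Working session

There is one attempt and no reset: what is moved stays moved. The work goes in short steps, Python scripts to look and compute and a shell command to move; the robot and the scene stay as the last step left them, time stands still between calls to the robot, and variables do not carry over. Pictures are saved under pics/ and viewed, at most 10 in all, crops included, and the job is handed in when it is done.

```bash
mkdir -p pics
cat > h.py <<'E'
import numpy as np, cv2
from workcell import bot, viewer, finder
def cam(n,save=None):
    c=viewer.camera(n); c['f']=240/np.tan(np.radians(c['vfov'])/2); c['R']=np.array(c['R']);c['t']=np.array(c['t'])
    if save: cv2.imwrite('pics/'+save+'.png',c['pixels'][...,::-1])
    return c
def proj(c,X):
    p=c['R']@np.array(X)+c['t']; return np.array([c['cx']+c['f']*p[0]/p[2],c['cy']+c['f']*p[1]/p[2]])
def ray(c,uv):
    d=c['R'].T@np.array([(uv[0]-c['cx'])/c['f'],(uv[1]-c['cy'])/c['f'],1]); return -c['R'].T@c['t'],d
def atz(c,uv,z):
    o,d=ray(c,uv); return o+d*(z-o[2])/d[2]
E
python3 - <<'E'
from h import *
np.set_printoptions(precision=4,suppress=True)
zs=dict(station=0,pan_hinge=.11,pan_lever=.1524,cassette=.006,cassette_grip=.058,nut_1_centre=.09,try_square=0,bearing_6205=0,v_block=0,spanner_13=0,bearing_small=0)
C={n:cam(n,n+'0') for n in('side','top')}
for n,c in C.items():
    print(n,c['vfov'],c['cx'],c['cy'],-c['R'].T@c['t'],c['R'][2])
    for k,z in zs.items():
        for m in finder.mark_of(n,k)[:3]: print(n,k,round(m['conf'],2),np.round(m['position'],1),atz(c,m['position'],z)[:2])
o=bot.get_obs(); print(o['ee_pos'],o['tcp_rot'],o['opening'],o['time'])
E
```

```text
side 55.54299473989192 325.0222396881661 236.52097989470914 [0.3578 0.5792 0.4324] [ 0.1789 -0.9092 -0.376 ]
side station 0.6 [308.2 327.9] [ 0.5165 -0.0588]
side station 0.48 [296.7 279.1] [ 0.5788 -0.2301]
side pan_hinge 0.97 [305.2 269.4] [ 0.5171 -0.0588]
side pan_lever 0.62 [298.2 281.4] [0.4974 0.0613]
side cassette 0.7 [311.8 298.6] [ 0.5288 -0.1461]
side cassette_grip 0.61 [303.4 277.9] [ 0.5383 -0.1277]
side try_square 0.63 [415.8 283.1] [ 0.3382 -0.2459]
side try_square 0.6 [306.  278.3] [ 0.5606 -0.2362]
side try_square 0.18 [308.2 326.3] [ 0.5176 -0.0635]
side bearing_6205 0.68 [396.3 321.4] [ 0.3707 -0.1004]
side v_block 0.76 [398.3 243. ] [ 0.38   -0.4474]
side spanner_13 0.61 [253.2 315. ] [ 0.6228 -0.0844]
side bearing_small 0.56 [238.3 358.4] [0.6047 0.0383]
top 47.96841106086315 322.70949349839117 231.15441476998302 [ 0.4339 -0.1883  1.3055] [ 0.0775 -0.0127 -0.9969]
top station 0.81 [264.4 240.4] [ 0.5167 -0.0632]
top station 0.65 [220.6 211.3] [0.5904 0.0417]
top pan_hinge 0.63 [256.4 238.2] [ 0.5151 -0.0561]
top pan_lever 0.67 [197.1 244.9] [0.5013 0.0658]
top cassette 0.8 [291.  233.1] [ 0.5323 -0.1282]
top cassette_grip 0.87 [293. 233.] [ 0.5285 -0.1353]
top cassette_grip 0.34 [292.4 233.2] [ 0.528  -0.1339]
top nut_1_centre 0.71 [273.4 195.7] [ 0.6121 -0.0941]
top nut_1_centre 0.63 [249.2 239.9] [ 0.5131 -0.0376]
top try_square 0.58 [341.8 312.8] [ 0.3378 -0.2454]
top bearing_6205 0.62 [278.4 297.2] [ 0.3792 -0.0942]
top v_block 0.87 [421.3 292.4] [ 0.3811 -0.4385]
top spanner_13 0.78 [271.4 196. ] [ 0.6247 -0.0823]
top bearing_small 0.63 [221.8 209.1] [0.5957 0.0387]
top bearing_small 0.48 [244.1 239.2] [ 0.521  -0.0142]
[0.164  0.525  0.2313] [179.9969   0.0008 162.6491] 0.08542933488273959 1.2
```

View pics/top0.png

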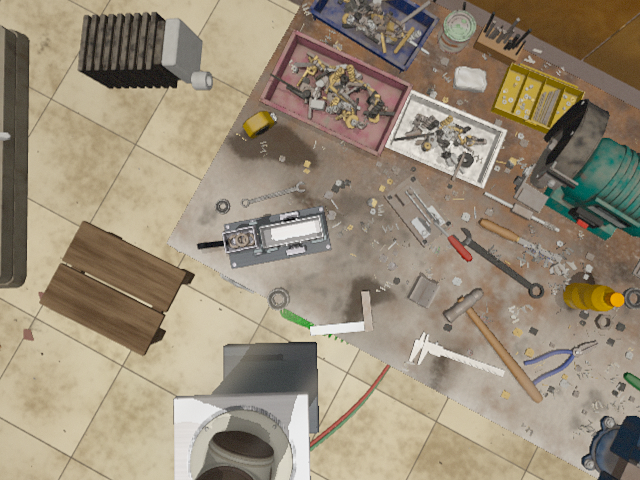

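View pics/side0.png

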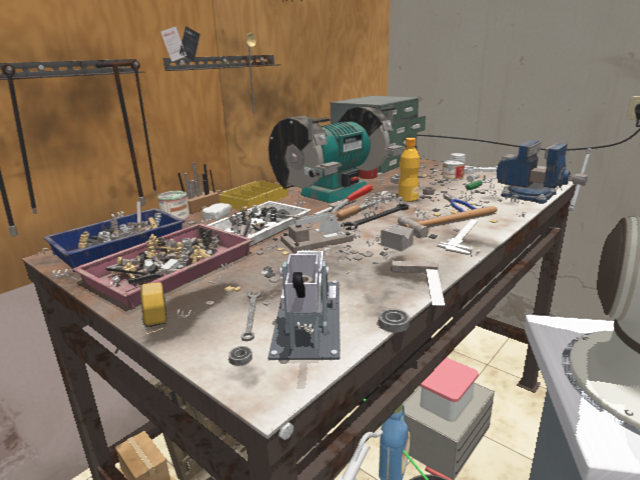

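The top view shows the station with its lever at about (203, 245), the pan at (240, 239) and the cassette at (295, 229). The side view looks along the station from the lever end, with the lever at about (298, 283). I'll fit the station pose to the marks and check it with an overlay.

```bash
cat >> h.py <<'E'
P=dict(station=(0,0,0),pan_hinge=(.013,0,.11),pan_lever=(.1244,0,.1524),cassette=(-.065,0,.006),cassette_grip=(-.065,0,.058))
def w(p,X):
    c,s=np.cos(p[2]),np.sin(p[2]); return np.array([p[0]+c*X[0]-s*X[1],p[1]+s*X[0]+c*X[1],X[2]])
E
python3 - <<'E'
from h import *
from scipy.optimize import least_squares
np.set_printoptions(precision=4,suppress=True)
C={n:cam(n) for n in('side','top')}; D=[]
for n in C:
    for k in P:
        for i in range(1):
            m=finder.mark_of(n,k)
            if m: D.append((n,k,m[0]['position']))
    u=finder.outline_of(n,'station')
    if u: print(n,u[0]['conf'],u[0]['extent'])
f=lambda p:np.concatenate([(proj(C[n],w(p,P[k]))-uv)for n,k,uv in D])
r=least_squares(f,[.517,-.06,1.75],loss='soft_l1')
print(r.x,np.degrees(r.x[2]));
for d,e in zip(D,f(r.x).reshape(-1,2)): print(d[0],d[1],e)
np.save('pose.npy',r.x)
def wire(p,n,save,x0,y0,x1,y1,s):
    c=C[n];im=cv2.resize(c['pixels'][y0:y1,x0:x1,::-1],None,fx=s,fy=s,interpolation=cv2.INTER_CUBIC)
    def L(pts,col):
        q=np.array([(proj(c,w(p,X))+.5-[x0,y0])*s for X in pts]); cv2.polylines(im,[q.astype(np.int32)],True,col,1)
    b=lambda a,bb,y,z:[(a,-y,z),(bb,-y,z),(bb,y,z),(a,y,z)]
    L(b(-.15,.095,.055,.006),(0,0,255)); L(b(-.135,.005,.0245,.08),(0,255,0))
    for sg in(1,-1): L([(.013,sg*.031,0),(.013,sg*.031,.124)],(255,0,255))
    L([(.1244+.011*np.cos(a),0,.1524+.011*np.sin(a)) for a in np.arange(0,6.3,.5)],(255,255,0)); 
    return im
a=wire(r.x,'top','',180,180,350,280,4.6); b=wire(r.x,'side','',255,240,355,370,4.6)
cv2.imwrite('pics/w_top.png',a);cv2.imwrite('pics/w_side.png',b)
E
```

```text
side 0.73 [305.1, 307.9, 73.7, 104.7]
top 0.91 [265.1, 237.7, 135.5, 61.4]
[ 0.5199 -0.067   1.7747] 101.68565732083474
side station [-0.7114 -3.5476]
side pan_hinge [-3.6574 -0.8519]
side cassette [-0.5591  5.7054]
side cassette_grip [2.5136 0.8354]
top station [-1.4458  1.9391]
top pan_hinge [0.057  0.1385]
top pan_lever [2.2077 0.3225]
top cassette [1.4036 0.3386]
top cassette_grip [-1.2313 -0.042 ]
```

View pics/w_top.png

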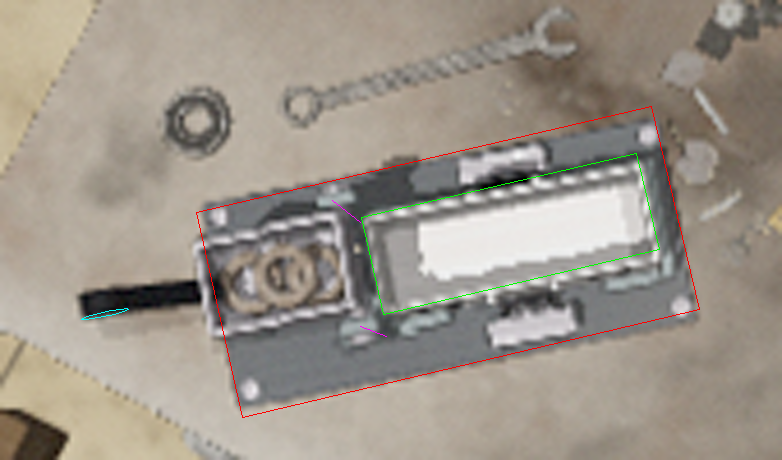

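View pics/w_side.png

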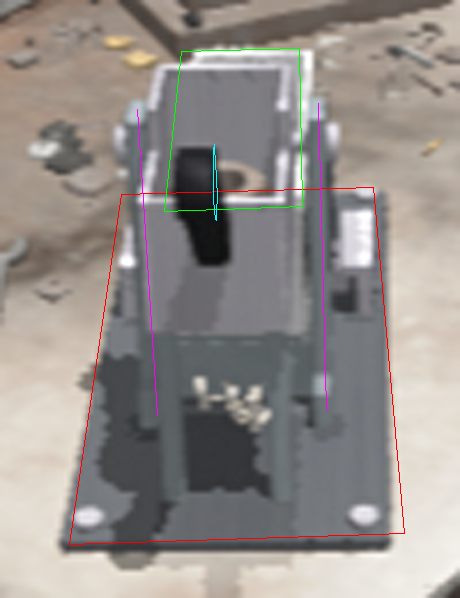

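The plate centre fits, but the yaw is about 2° off: the bolts and lever in both views sit rotated from the wireframe. I'll refit on the four bolts and the plate corners read from the crops.

```bash
cat > fit.py <<'E'
from h import *
from scipy.optimize import least_squares
np.set_printoptions(precision=4,suppress=True)
C={n:cam(n) for n in('side','top')}
T=lambda u,v:np.array([180+u/4.6-.5,180+v/4.6-.5]); S=lambda u,v:np.array([255+u/4.6-.5,240+v/4.6-.5])
# top bolts: (x sign,y sign) lever end=+x ; +y of station = world -x -> lower in top picture
B=[('top',1,-1,T(217,217)),('top',-1,-1,T(648,133)),('top',-1,1,T(682,304)),('top',1,1,T(250,389)),('side',1,-1,S(88,516)),('side',1,1,S(363,514))]
K=[('side',(.095,-.055,.003),S(62,546)),('side',(.095,.055,.003),S(388,546)),('top',(.1354,0,.1567),T(80,303))]
def f(p):
    o=[]
    for n,a,b,uv in B:
        X=(.0+(.095-p[3] if a>0 else -.15+p[3]),b*(.055-p[4]),.009); o.append(proj(C[n],w(p,X))-uv)
    for n,X,uv in K: o.append(proj(C[n],w(p,X))-uv)
    return np.concatenate(o)
r=least_squares(f,[.517,-.06,1.74,.012,.012],loss='soft_l1')
p=r.x; print(p,np.degrees(p[2])); print(f(p).reshape(-1,2)); np.save('pose.npy',p)
print('lever side/top px',(proj(C['side'],w(p,P['pan_lever']))-[255,240])*4.6,(proj(C['top'],w(p,P['pan_lever']))-[180,180])*4.6)
for k in P: print(k,w(p,P[k]))
E
python3 fit.py
```

```text
[ 0.5211 -0.0679  1.7365  0.0077  0.0092] 99.49303968220276
[[ 0.1154 -0.0607]
 [ 0.0218  0.1362]
 [-0.0795  0.0902]
 [-0.2291 -0.0618]
 [-0.172   0.0467]
 [-0.0906 -0.0664]
 [-0.9211 -0.0492]
 [ 0.6254 -0.685 ]
 [-0.1272  0.6151]]
lever side/top px [193.3004 179.3499] [102.5747 299.4657]
station [ 0.5211 -0.0679  0.    ]
pan_hinge [ 0.5189 -0.0551  0.11  ]
pan_lever [0.5006 0.0548 0.1524]
cassette [ 0.5318 -0.132   0.006 ]
cassette_grip [ 0.5318 -0.132   0.058 ]
```

```bash
cat >> h.py <<'E'
def rel(target,yaw=None):
    "remaining shift in tool axes (mm) and tool-z turn (deg) for a downward tool"
    from scipy.spatial.transform import Rotation as Ro
    o=bot.get_obs(); R=Ro.from_euler('xyz',o['tcp_rot'],degrees=True).as_matrix()
    d=R.T@(np.array(target)-o['ee_pos'])*1000
    psi=np.degrees(np.load('pose.npy')[2]) if yaw is None else yaw
    G=Ro.from_euler('xyz',[180,0,psi],degrees=True).as_matrix()
    print('shift',np.round(d,1),'turn',np.round(Ro.from_matrix(R.T@G).as_rotvec(degrees=True),2),'t',o['time'],'F',np.round(o['wrist_force'],1),'q',np.round(o['q'],1),'op',o['opening'],'gf',o['grasp_force'])
E
python3 - <<'E'
from h import *
a=np.radians(162.65); d=np.array([.3366,-.4702])/12*1000
for i in range(12):
    b=a-np.radians(5.263*i); print(np.round([d@[np.cos(b),np.sin(b)],d@[np.sin(b),-np.cos(b)]],0))
E
```

```text
[-38. -29.]
[-41. -25.]
[-43. -22.]
[-45. -17.]
[-46. -13.]
[-47.  -9.]
[-48.  -5.]
[-48.  -0.]
[-48.   4.]
[-47.   9.]
[-46.  13.]
[-45.  17.]
```

```bash
python3 -m inch '[[[100,-38,-29,0,0,0,5.26],[100,-41,-25,0,0,0,5.26],[100,-43,-22,0,0,0,5.26],[100,-45,-17,0,0,0,5.26],[100,-46,-13,0,0,0,5.26],[100,-47,-9,0,0,0,5.26],[100,-48,-5,0,0,0,5.26],[100,-48,0,0,0,0,5.26]]]' 40
python3 -m inch '[[[60,-48,4,0,0,0,5.26],[50,-47,9,0,0,0,5.26],[50,-46,13,0,0,0,5.26],[50,-45,17,0,0,0,5.26],[50,0,0,0,0,0,0],[50,0,0,0,0,0,0]]]'
python3 -c "
from h import *
rel([.5006,.0548,.133])"
```

```text
time: 3.0
ee_pos: [0.3884, 0.2113, 0.2315]
tcp_rot: [180.0, -0.0, 120.4]
wrist_force: [0.3, 0.5, -0.3]
opening: 0.0852
grasp_force: 0.0
time: 3.75
ee_pos: [0.4995, 0.0568, 0.2312]
tcp_rot: [-180.0, -0.0, 99.5]
wrist_force: [-0.1, 0.5, 0.1]
opening: 0.043
grasp_force: 0.0
shift [-2.2  0.8 98.2] turn [-0.02 -0.01  0.04] t 3.75 F [-0.1  0.5  0.1] q [ 6.5 -1.5  3.4 95.   0.  87. ] op 0.042967190973995116 gf 0.0
```

```bash
python3 -m inch '[[[50,-2,1,25,0,0,0],[50,0,0,30,0,0,0],[50,0,0,30,0,0,0],[50,0,0,13,0,0,0],[50,0,0,0,0,0,0],[0,0,0,0,0,0,0],[0,0,0,0,0,0,0],[0,0,0,0,0,0,0]]]' 40
python3 -c "
from h import *
rel([.5006,.0548,.133])
cam('side','s1')
im=cv2.imread('pics/s1.png')[120:400,200:440]; cv2.imwrite('pics/s1c.png',cv2.resize(im,None,fx=2,fy=2))"
```

```text
time: 4.75
ee_pos: [0.5002, 0.055, 0.1347]
tcp_rot: [-180.0, -0.0, 99.5]
wrist_force: [-9.1, 0.4, 7.0]
opening: 0.0115
grasp_force: 40.8
shift [-0.3  0.3  1.7] turn [-0.03 -0.02  0.03] t 4.75 F [-9.1  0.4  7. ] q [ 6.3 -2.2 -7.9 84.3  0.  86.7] op 0.011512389048685089 gf 40.81401667557657
```

View pics/s1c.png

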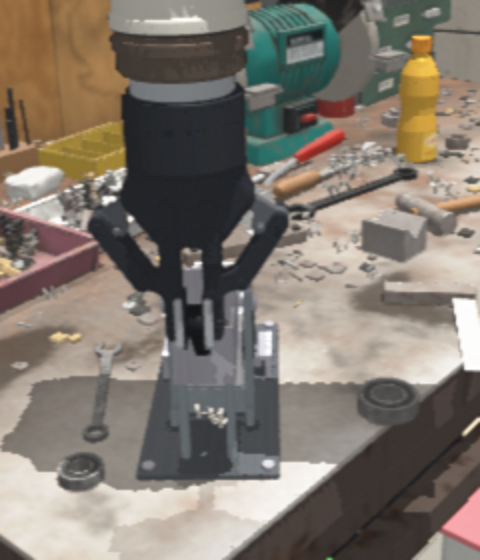

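The side view confirms it: the fingers straddle the black lever end at crop pixel (198, 325), with an opening of 11.5 mm and a grip of 41 N. Next I'll compute the arc.

Run:
```python
import numpy as np
ph=np.radians(np.linspace(20.8,163.8,25)); X=np.round(119.2*np.cos(ph),0.__int__()+1); Z=np.round(119.2*np.sin(ph),1)
for i in range(24): print('[0,%.1f,0,%.1f,0,0,0]'%(X[i+1]-X[i],Z[i]-Z[i+1]),end=',\n' if i%8==7 else ',')
```

```text
File "<stdin>", line 2
    ph=np.radians(np.linspace(20.8,163.8,25)); X=np.round(119.2*np.cos(ph),0.__int__()+1); Z=np.round(119.2*np.sin(ph),1)
                                                                            ^
SyntaxError: invalid decimal literal
```

Run:
```python
import numpy as np
ph=np.radians(np.linspace(20.8,163.8,25)); X=np.round(119.2*np.cos(ph),1); Z=np.round(119.2*np.sin(ph),1)
for i in range(24): print('%.1f,0,%.1f'%(X[i+1]-X[i],Z[i]-Z[i+1]),end='\n' if i%8==7 else ' | ')
```

```text
-5.0,0,-11.4 | -6.1,0,-10.7 | -7.2,0,-10.1 | -8.3,0,-9.2 | -9.1,0,-8.4 | -10.0,0,-7.4 | -10.7,0,-6.2 | -11.2,0,-5.2
-11.8,0,-3.9 | -12.1,0,-2.7 | -12.3,0,-1.5 | -12.4,0,-0.1 | -12.3,0,1.1 | -12.2,0,2.5 | -11.8,0,3.6 | -11.4,0,4.9
-10.8,0,6.0 | -10.2,0,7.1 | -9.3,0,8.2 | -8.5,0,9.0 | -7.4,0,9.9 | -6.4,0,10.6 | -5.3,0,11.2 | -4.1,0,11.7
```

```bash
python3 -m inch '[[[0,-5,-0.5,-11.4,0,0,0],[0,-6.1,0,-10.7,0,0,0],[0,-7.2,0,-10.1,0,0,0],[0,-8.3,0,-9.2,0,0,0],[0,-9.1,0,-8.4,0,0,0],[0,-10,0,-7.4,0,0,0],[0,-10.7,0,-6.2,0,0,0],[0,-11.2,0,-5.2,0,0,0]]]'
```

```text
time: 5.8
ee_pos: [0.5112, -0.0125, 0.2023]
tcp_rot: [-179.9, -0.0, 99.5]
wrist_force: [-6.0, 1.0, -7.0]
opening: 0.0114
grasp_force: 38.9
```

```bash
python3 -m inch '[[[0,-11.8,0,-3.9,0,0,0],[0,-12.1,0,-2.7,0,0,0],[0,-12.3,0,-1.5,0,0,0],[0,-12.4,0,-0.1,0,0,0],[0,-12.3,0,1.1,0,0,0],[0,-12.2,0,2.5,0,0,0],[0,-11.8,0,3.6,0,0,0],[0,-11.4,0,4.9,0,0,0]]]'
python3 -m inch '[[[0,-10.8,0,6,0,0,0],[0,-10.2,0,7.1,0,0,0],[0,-9.3,0,8.2,0,0,0],[0,-8.5,0,9,0,0,0],[0,-7.4,0,9.9,0,0,0],[0,-6.4,0,10.6,0,0,0],[0,-5.3,0,11.2,0,0,0],[0,-4.1,0,11.7,0,0,0]]]'
python3 -m inch '[[[0,0,0,0,0,0,0],[0,0,0,0,0,0,0],[0,0,0,0,0,0,0]]]'
python3 - <<'E'
from h import *
rel(w(np.load('pose.npy'),(.013-.1145,0,.11+.033-.019)))
for n in('side','top'):
    cam(n,n+'2')
    for m in finder.mark_of(n,'nut_1_centre')[:4]: print(n,m)
a=cv2.imread('pics/side2.png')[120:400,200:440];b=cv2.imread('pics/top2.png')[160:300,180:360]
b=cv2.resize(b,None,fx=2,fy=2);a=cv2.resize(a,None,fx=1.8,fy=1.8)
b=cv2.copyMakeBorder(b,0,a.shape[0]-b.shape[0],0,0,cv2.BORDER_CONSTANT); cv2.imwrite('pics/c2.png',np.hstack([a,b])[:, :800])
E
```

```text
time: 6.8
ee_pos: [0.5268, -0.1079, 0.1993]
tcp_rot: [-180.0, 0.0, 99.5]
wrist_force: [-9.4, 1.4, 3.0]
opening: 0.0112
grasp_force: 41.4
time: 7.8
ee_pos: [0.537, -0.1702, 0.1255]
tcp_rot: [-179.9, 0.2, 99.4]
wrist_force: [-10.0, -4.4, 4.0]
opening: 0.0112
grasp_force: 54.1
time: 8.18
ee_pos: [0.537, -0.17, 0.1253]
tcp_rot: [-179.9, 0.2, 99.4]
wrist_force: [-9.5, -5.3, 2.2]
opening: 0.0111
grasp_force: 54.0
shift [1.8 1.2 1.3] turn [-0.1   0.18 -0.05] t 8.175 F [-9.5 -5.3  2.2] q [-17.5   6.   -0.6  83.5  -0.2  63.1] op 0.011095622934013399 gf 54.01653675647822
```

View pics/c2.png

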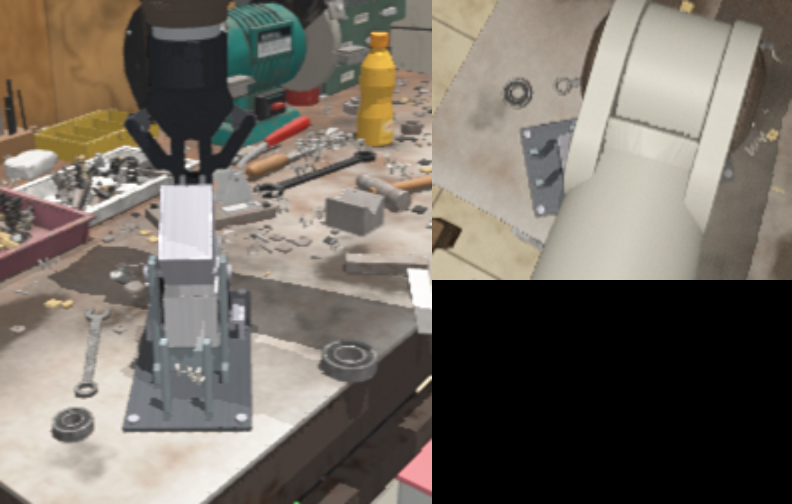

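The pan is fully over at its stop, and the lever is held above the cassette at crop pixel (195, 180). The arm hides the nuts, so I'll swing the pan back along the same arc and then check them.

```bash
python3 -m inch '[[[0,0,-0.5,0,0,0,0],[0,0,-0.5,0,0,0,0],[0,4.1,0,-11.7,0,0,0],[0,5.3,0,-11.2,0,0,0],[0,6.4,0,-10.6,0,0,0],[0,7.4,0,-9.9,0,0,0],[0,8.5,0,-9,0,0,0],[0,9.3,0,-8.2,0,0,0]]]'
python3 -m inch '[[[0,10.2,0,-7.1,0,0,0],[0,10.8,0,-6,0,0,0],[0,11.4,0,-4.9,0,0,0],[0,11.8,0,-3.6,0,0,0],[0,12.2,0,-2.5,0,0,0],[0,12.3,0,-1.1,0,0,0],[0,12.4,0,0.1,0,0,0],[0,12.3,0,1.5,0,0,0]]]'
python3 -m inch '[[[0,12.1,0,2.7,0,0,0],[0,11.8,0,3.9,0,0,0],[0,11.2,0,5.2,0,0,0],[0,10.7,0,6.2,0,0,0],[0,10,0,7.4,0,0,0],[0,9.1,0,8.4,0,0,0],[0,8.3,0,9.2,0,0,0],[0,7.2,0,10.1,0,0,0]]]'
python3 -m inch '[[[0,6.1,0,10.7,0,0,0],[0,5,0,11.4,0,0,0],[0,0,0,0,0,0,0],[0,0,0,0,0,0,0]]]'
python3 - <<'E'
from h import *
rel([.5006,.0548,.133])
for n in('side','top'):
    cam(n,n+'3')
    for m in finder.mark_of(n,'nut_1_centre')[:4]: print(n,m)
cv2.imwrite('pics/c3.png',cv2.resize(cv2.imread('pics/top3.png')[160:300,160:360],None,fx=4,fy=4))
E
```

```text
time: 9.38
ee_pos: [0.5298, -0.1267, 0.1852]
tcp_rot: [-180.0, -0.0, 99.5]
wrist_force: [-2.5, 0.7, -8.4]
opening: 0.011
grasp_force: 47.4
time: 10.38
ee_pos: [0.5148, -0.0348, 0.209]
tcp_rot: [179.9, 0.0, 99.5]
wrist_force: [-1.0, -3.9, -4.4]
opening: 0.0111
grasp_force: 39.4
time: 11.38
ee_pos: [0.5017, 0.0445, 0.1549]
tcp_rot: [179.9, -0.0, 99.5]
wrist_force: [6.3, 0.4, 2.8]
opening: 0.0113
grasp_force: 41.2
time: 11.88
ee_pos: [0.5001, 0.0547, 0.1345]
tcp_rot: [179.8, 0.0, 99.5]
wrist_force: [2.5, -2.4, 14.3]
opening: 0.0115
grasp_force: 44.6
shift [-0.   0.5  1.5] turn [0.15 0.03 0.02] t 11.875 F [ 2.5 -2.4 14.3] q [ 6.3 -2.4 -8.2 84.1 -0.  86.7] op 0.011452491013359531 gf 44.602676164358854
top {'position': [291.3, 230.1], 'conf': 0.56}
top {'position': [279.7, 296.7], 'conf': 0.48}
```

View pics/c3.png

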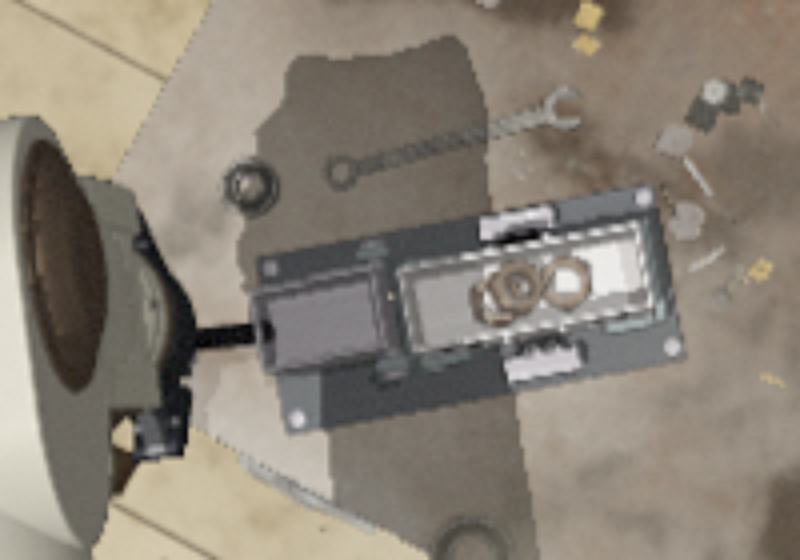

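The pan is back upright and empty. All three nuts lie in the cassette at crop (475–590, 290), and the cassette is still in the dock. I'll release the lever, rise and move over the cassette.

```bash
python3 -m inch '[[[50,0,0,0,0,0,0],[50,0,0,0,0,0,0],[50,0,0,-20,0,0,0],[50,0,0,-35,0,0,0],[50,0,0,-35,0,0,0],[100,-20,0,0,0,0,0],[100,-35,0,0,0,0,0],[100,-35,0,0,0,0,0]]]'
python3 -m inch '[[[100,-35,0,0,0,0,0],[100,-35,0,0,0,0,0],[100,-29,0,0,0,0,0],[100,0,0,0,0,0,0],[100,0,0,0,0,0,0]]]' 60
python3 - <<'E'
from h import *
p=np.load('pose.npy'); rel(w(p,(-.065,0,.036)))
c=cam('side','side4')
for k in('cassette','cassette_grip','pan_hinge','station'):
    for m in finder.mark_of('side',k)[:1]: print(k,m,proj(c,w(p,P[k])))
cv2.imwrite('pics/c4.png',cv2.resize(c['pixels'][120:400,200:440,::-1],None,fx=2,fy=2))
E
```

```text
time: 13.08
ee_pos: [0.5141, -0.0346, 0.2225]
tcp_rot: [-179.9, -0.0, 99.6]
wrist_force: [0.3, -0.0, -0.2]
opening: 0.0851
grasp_force: 0.0
time: 13.7
ee_pos: [0.5304, -0.1311, 0.2227]
tcp_rot: [-179.9, -0.0, 99.5]
wrist_force: [-0.3, 0.0, -0.2]
opening: 0.0853
grasp_force: 0.0
shift [ -1.3   1.4 186.7] turn [-0.07 -0.05  0.03] t 13.7 F [-0.3  0.  -0.2] q [-13.9   4.4   8.5  94.2   0.   66.6] op 0.08533447737135352 gf 0.0
cassette {'position': [308.8, 297.9], 'conf': 0.81} [308.59855438 302.27983493]
cassette_grip {'position': [307.2, 277.1], 'conf': 0.78} [307.49316624 277.03339146]
pan_hinge {'position': [307.2, 271.5], 'conf': 0.8} [303.56589151 270.35904115]
station {'position': [306.9, 326.4], 'conf': 0.66} [306.75852041 324.70455952]
```

View pics/c4.png

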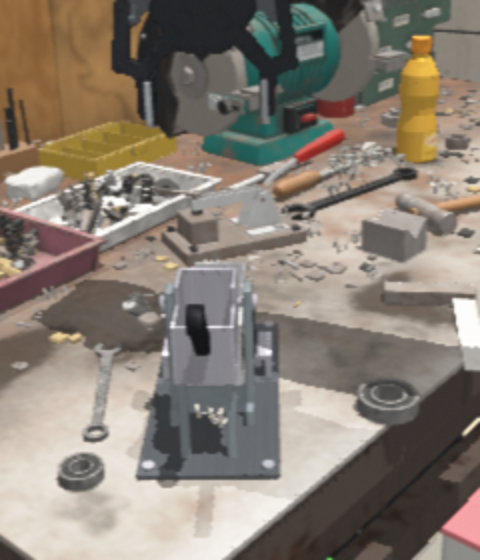

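The pan is upright, the bench is undisturbed, and the open fingers are above the cassette. The marks agree with the fitted pose, so I'll descend.

```bash
python3 -m inch '[[[100,-1,0.8,35,0,0,0],[100,0,0,45,0,0,0],[100,0,0,45,0,0,0],[100,0,0,32,0,0,0],[100,0,0,15,0,0,0],[100,0,0,10,0,0,0],[100,0,0,5,0,0,0],[100,0,0,0,0,0,0]]]' 60
python3 -m inch '[[[0,0,0,0,0,0,0],[0,0,0,0,0,0,0],[0,0,0,0,0,0,0],[0,0,0,0,0,0,0],[0,0,0,0,0,0,0],[0,0,0,0,0,0,0]]]' 60
python3 -c "
from h import *
p=np.load('pose.npy'); rel(w(p,(-.065,0,.036)))"
```

```text
time: 14.95
ee_pos: [0.5321, -0.1326, 0.0369]
tcp_rot: [180.0, 0.0, 99.5]
wrist_force: [-0.3, -0.3, 0.8]
opening: 0.0854
grasp_force: 0.0
time: 15.7
ee_pos: [0.5319, -0.1328, 0.039]
tcp_rot: [179.9, 0.1, 99.5]
wrist_force: [-8.7, 0.4, 19.6]
opening: 0.0519
grasp_force: 62.8
shift [0.8 0.1 3. ] turn [0.08 0.07 0.02] t 15.7 F [-8.7  0.4 19.6] q [-14.    5.3 -10.8  73.7  -0.   66.5] op 0.051897063982066574 gf 62.82461643218994
```

```bash
python3 -c "
from h import *
c=cam('side'); d=cam('top'); print([ (m['conf'],m['position']) for m in finder.mark_of('side','cassette_grip')])
a=cv2.resize(c['pixels'][180:340,230:380,::-1],None,fx=3.5,fy=3.5,interpolation=cv2.INTER_CUBIC);
b=cv2.resize(d['pixels'][170:290,240:350,::-1],None,fx=2.4,fy=2.4);b=cv2.copyMakeBorder(b,0,a.shape[0]-b.shape[0],0,0,cv2.BORDER_CONSTANT)
cv2.imwrite('pics/c5.png',np.hstack([a,b])[:,:800])"
```

```text
[(0.48, [304.9, 276.1])]
```

View pics/c5.png

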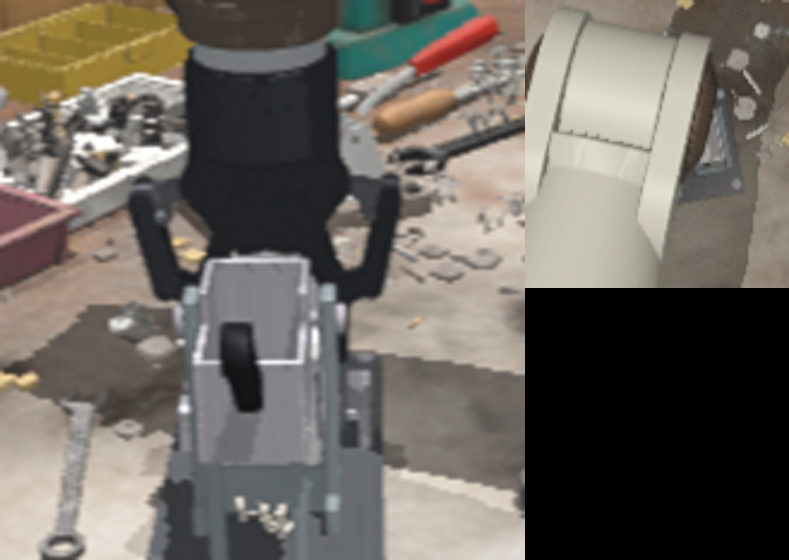

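Camera view of the pads is blocked by the pan, which is upright. The opening reads 52 mm, so both catches must be in. I'll ease off the side and down forces, then test with a small lift well under the 15 mm limit.

```bash
python3 -m inch '[[[0,0,-0.5,-1.5,0,0,0],[0,0,-0.5,-1.5,0,0,0],[0,0,0,0,0,0,0]]]' 60
python3 -m inch '[[[0,0,0,-2,0,0,0],[0,0,0,-2,0,0,0],[0,0,0,-2,0,0,0],[0,0,0,0,0,0,0],[0,0,0,0,0,0,0]]]' 60
python3 -c "
from h import *
p=np.load('pose.npy'); rel(w(p,(-.065,0,.036)))"
```

```text
time: 16.23
ee_pos: [0.5307, -0.1327, 0.0393]
tcp_rot: [-180.0, -0.0, 99.5]
wrist_force: [-0.6, -0.4, 2.3]
opening: 0.0511
grasp_force: 64.4
time: 16.85
ee_pos: [0.5307, -0.1327, 0.0452]
tcp_rot: [-180.0, -0.0, 99.5]
wrist_force: [-0.1, -0.2, -4.6]
opening: 0.051
grasp_force: 63.2
shift [0.4 1.2 9.2] turn [-0.01 -0.    0.04] t 16.85 F [-0.1 -0.2 -4.6] q [-14.    5.1 -10.4  74.5  -0.   66.4] op 0.051013576225772 gf 63.17655086517334
```

The force is now −4.6 N, which is the weight of the cassette plus nuts, so it has come free. I'll continue straight up.

```bash
python3 -m inch '[[[0,0,0,-6,0,0,0],[0,0,0,-10,0,0,0],[0,0,0,-14,0,0,0],[0,0,0,-16,0,0,0],[0,0,0,-16,0,0,0],[0,0,0,-14,0,0,0],[0,0,0,-10,0,0,0],[0,0,0,-8,0,0,0]]]'
python3 -m inch '[[[0,0,0,0,0,0,0],[0,0,0,0,0,0,0],[0,0,0,0,0,0,0],[0,0,0,0,0,0,0],[0,0,0,0,0,0,0],[0,0,0,0,0,0,0]]]'
python3 -c "
from h import *
p=np.load('pose.npy'); rel(w(p,(-.065,0,.139)))
c=cam('side'); print(proj(c,w(p,(-.065,0,.106))),[(m['conf'],m['position']) for m in finder.mark_of('side','cassette')])
cv2.imwrite('pics/c6.png',cv2.resize(c['pixels'][120:400,200:440,::-1],None,fx=2.1,fy=2.1))"
```

```text
time: 17.85
ee_pos: [0.5308, -0.1327, 0.1398]
tcp_rot: [180.0, 0.0, 99.5]
wrist_force: [-0.2, 0.0, -4.3]
opening: 0.0513
grasp_force: 63.5
time: 18.6
ee_pos: [0.5307, -0.1327, 0.1392]
tcp_rot: [-180.0, -0.0, 99.5]
wrist_force: [0.1, 0.3, -4.9]
opening: 0.0511
grasp_force: 63.6
shift [0.4 1.2 0.2] turn [-0.   -0.    0.04] t 18.6 F [ 0.1  0.3 -4.9] q [-14.    3.7  -1.5  84.8  -0.   66.4] op 0.05111956233041398 gf 63.55092644691467
[306.42488632 252.63447906] [(0.69, [306.3, 249.8])]
```

View pics/c6.png

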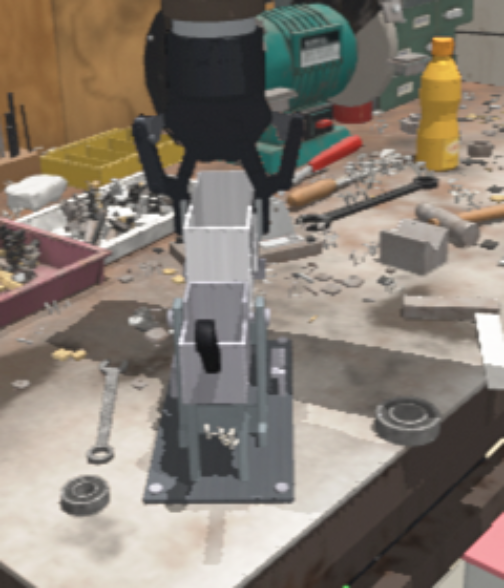

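The cassette (crop 220, 230) hangs level about 100 mm above its seat, still pinched. The pan is upright at (213, 340), and the bearings and spanner are where they were. I'm handing it in.

```bash
python3 -c "
from h import *
print(bot.job_done())"
```

```text
the job is handed in; nothing more can be done
None
```

Job handed in at about 18.7 s of the 56 s allowed, verdict not shown: the nuts are in the cassette, the pan is upright, and the cassette is pinched, level and still about 100 mm above its seat; I couldn't see the catches directly, but it lifted free of the dock at its own weight.

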